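Square up the recipe card and hold the clip open over it

ROBOT

A 6-joint arm with a two-finger parallel gripper is mounted at the origin on a cart in front of the work surface, level with it; the furniture and walls round the work are solid. World frame = base frame: x ahead of the robot, y to its left, z up, the work surface at z = 0. Lengths are in m, angles in rad, forces in N, time in s.
With the tool pointing down it reaches from about 0.15 to 0.775 m from the base axis. Payload 6.1 kg.
Tool frame: the origin (TCP) lies on the centre line of the jaws, within the pads' length; the fingertips stand bot.finger_overhang ahead of it and the grasp point (between the pads) lies 11 mm behind it (bot.finger_overhang is the distance from the TCP to the fingertips, in m); z points along the fingers, y is the line along which they close (so a half turn about z gives the same grasp; the last joint's range is limited). The gripper opens to 85 mm and grips with 20 to 120 N. Pads are 22 mm wide; open, the fingers measure 114 mm over their backs; the gripper's body (76 mm by 85 mm) begins 54 mm behind the grasp point. The pads swing forward as they close: fully open they stand 13 mm farther back than shut.
Start: joints at [1.289, 0.126, -0.04, 1.405, 0, 1.571], TCP at [0.146, 0.504, 0.211] pointing down, gripper open.
Joint ranges: [-2.72, 2.72], [-0.95, 1.95], [-1.27, 1.35], [-1.78, 2.02], [-1.46, 1.47], [-3.14, 3.14]. Speed limits (rad/s): [2.39, 2.39, 3.01, 3.14, 3.14, 3.14].

INTERFACE

Orientations are given as a unit quaternion [x, y, z, w].
In Python, from plant import bot, vision gives the robot as it stands.
- The arm moves only by the shell command python3 -m crank 'ROWS'. ROWS is text: rows parted by semicolons, each of 7 numbers parted by spaces: the shift along the tool's x, y, z in mm, then the turn, a rotation vector about the tool's x, y, z in rad, then the finger opening in mm, from 0 to 85.4. A call has 1 to 5 rows; each row is the pose to reach, as a shift and turn from the pose commanded when the call began, along the tool's axes at that moment; what a row does not reach only later rows make up. A row lasts 1/10 s, in which the tool goes at most 50 mm and 8.59 degrees, less where a joint would pass 70% of its speed; a pose out of reach is approached as far as the arm can. A call with a gripper value outside its range is refused whole. The fingers move at their own pace and stop on an object; the grip force is fixed at half the most. Time passes only in rows, so rows that repeat a pose let the fingers close. It gives the time, the measured TCP pose, the force, the opening and the grip force at its end, in the units of the state.
- bot.get_obs(): the state, without advancing time (a new reading comes with each control period).
- vision.read_camera(name): name is "side" or "top" or "wrist"; returns a dict with "img" (400x640x3 uint8, red, green, blue), "fovy" (degrees; the focal length in pixels is half the picture's height over the tangent of half this angle, whatever the lens; pixels are square), "cx", "cy" (the principal point, pixels), "R" (3x3) and "t" (3): a world point X has camera coordinates R X + t. Camera axes: x right, y down, z forward; pixel columns grow to the right and rows downward; lengths in m; the calibration is good to about 2 mm. A picture is of the moment at which its call begins. There is no depth.
- bot.sign_off(): hands the job in; it is judged then, once.
The state is a dict: "t": time; "joint_pos": joint angles; "qvel": joint speeds; "joint_torque": joint torques, N m; "ee_pos": TCP position; "ee_rot": TCP orientation; "contact_force": force on the tool from outside, world axes, zero at the start; "ft_torque": the same for the moment, N m; "opening": finger opening in m; "grip_force": force on a finger pad.
Only numpy, scipy, OpenCV 4.12 (cv2) and the standard library are available. Lean on these libraries where they do the work, as an engineer would, in place of code of your own. Each camera call takes 0.05 s, during which the arm holds its last target. There are 200 camera calls.

TASK

I want to clip a second page behind the recipe in the stand. First slide the standing recipe card along its groove until it is snug against the stand's end stop, still seated in the groove. Then squeeze the spring clip open off the edge of the recipe box and bring it, gaping wide, down well astride the middle of that card's top edge, one jaw in front and one behind and touching neither the card nor the stand, and finish like that: keep holding the clip squeezed open there, do not let go, so that I can slip the other card in. Leave the other card, the mill, the spice jar and the tea packet where they are.

Things in the scene. Friction and masses are not known exactly. Their poses are not given: they have to be found in the camera images.
- stand: Pale wooden recipe-card stand, fixed; foot 86 x 262 x 14 mm, long along y. Origin: underside, mid-length; x to the back, y left, z up. A 7 mm wide groove along y leans back 0.17 rad; its floor meets its rear wall at x 0, z 16 mm. Lips stand 13 mm above the floor; right of y = +23 mm a back board 71 mm high replaces the rear lip. End stop 47 mm high closes the right end (-y); left end open.
- stop_face (a point): Foot of the end stop: the face at stand y = -113 mm that looks along the stand's +y, at the level of the groove's floor (x = 0, z = 16 mm). The card's right-hand edge has to meet this face. Axes as stand.
- recipe_card: White recipe card on stiff board, 4 mm thick, 148 long (y), 105 high, 80 g, loose in the groove, leaning back 0.17 rad on the back board, 30 to 55 mm short of the stop. Origin: rear lower edge, mid-length; axes as the stand's (z vertical though the card leans). Push it at its left-hand edge, which is free in front and behind from about 30 mm above the worktop upwards.
- card_top (a point): Middle of the standing card's top edge, mid-thickness, about 120 mm above the worktop. x: card's normal, to the back; y: along the edge, to the left; z: up in the plane of the leaning card.
- recipe_box: Brown open wooden box, fixed, 110 (x) x 172 (y) x 85 mm high, walls 6 mm, with filed cards in its rear half whose tabs stand up to 18 mm above the rim. Origin: centre of the underside; x points to its back. The clip sits on the rim of its front wall (wall centre at x = -52 mm).
- clip: Steel spring clip, black grips, 60 g, loose, clamped upright 13 mm deep on the box's front wall. Two halves on a pin: grips spread upwards in a V, 54 mm wide jaws point down. Origin on the pin; y along the pin, z up, x across to the back (frame of the front half). At rest the round 27 mm wide grip tips are 42 mm above the pin, 50 mm over their outsides along x; jaw tips 36 mm below the pin.
- clip_back (a joint): Opening of the clip, rad: 0 as clamped (jaws 6 mm apart), 0.6 when the grip tips are squeezed along x to about 23 mm over all (jaw tips then 27 mm apart, 80 mm below the grip tips instead of 78), stop at 0.66. A spring shuts it: squeezing takes about 6 N at first, 12 N at the end.
- clip_front_tip (a point): Inner face of the tip of the clip's front jaw, middle of its width.
- clip_back_tip (a point): Inner face of the tip of the clip's back jaw, middle of its width.
- second_card: Another recipe card of the same size, 148 x 105 x 4 mm, lying flat, picture up, on the worktop between stand and box; the person will slip it in later. Leave it. Origin: its middle, underside.
- mill: Slim steel pepper mill, 47 mm across, 148 mm high. Leave it. Origin: centre of the underside.
- spice_jar: Small spice jar with a yellow cap, 45 mm across, 98 mm high. Leave it. Origin: centre of the underside.
- tea_packet: Tea packet, 60 x 76 x 102 mm. Leave it. Origin: centre of the underside.
Not all that is in view belongs to the job. Leave any orange look-alike of the clip alone.

How it is judged:
On the way, in this order (a step that is already met when the one before it is completed fails the run):
1. the standing card is pushed home against the end stop, seated in the groove (y of recipe_card in the frame of stand below -0.0365 m and z of recipe_card in the frame of stand between 0.0135 and 0.0185 m and angle between recipe_card's own z axis and vertical below 0.07 rad and angle between the y axis of recipe_card and the y axis of stand, either way round below 0.06 rad), for 0.2 s.
2. the clip is squeezed open in the fingers and lifted clear of the recipe box (value of joint clip_back above 0.3 rad and contact force between clip and the fingers above 2 N and contact force between clip and recipe_box below 0.1 N and z of clip in the frame of recipe_box above 0.135 m), for 0.2 s.
At the end, for the whole second after the job is handed in: Fingers hold the clip squeezed, jaw tips over 15 mm apart, one each side of the card: each 3 mm or more from its mid-plane, 6 to 30 mm below its top edge, within 15 mm of the edge's middle; clip touches no card, stand or box. Card seated (2.5 mm, 0.06 rad), within 2.5 mm of the stop (all of step 1 and value of joint clip_back above 0.3 rad and distance between clip_front_tip and clip_back_tip above 0.015 m and contact force between clip and the fingers above 2 N and ((x of clip_front_tip in the frame of card_top below -0.003 m and x of clip_back_tip in the frame of card_top above 0.003 m) or (x of clip_back_tip in the frame of card_top below -0.003 m and x of clip_front_tip in the frame of card_top above 0.003 m)) and z of clip_front_tip in the frame of card_top between -0.03 and -0.006 m and y of clip_front_tip in the frame of card_top between -0.015 and 0.015 m and z of clip_back_tip in the frame of card_top between -0.03 and -0.006 m and y of clip_back_tip in the frame of card_top between -0.015 and 0.015 m and contact force between clip and recipe_card below 0.2 N and contact force between clip and stand below 0.2 N and contact force between clip and recipe_box below 0.2 N); the arm keeps its last pose, push and grip.
It fails at once if the second card is moved or knocked (distance of second_card from where it was at the start of the episode above 0.015 m).
It fails at once if the mill is moved or knocked (distance of mill from where it was at the start of the episode above 0.015 m).
It fails at once if the spice jar is moved or knocked (distance of spice_jar from where it was at the start of the episode above 0.015 m).
It fails at once if the tea packet is moved or knocked (distance of tea_packet from where it was at the start of the episode above 0.015 m).
It also fails if it takes over 48 s, if anything falls off the work surface, if the arm or the gripper's body presses on something with over 40 N, if the wrist force passes 120 N, or if a joint passes its speed limit or range.

## Working session

There is one attempt and no reset: what is moved stays moved. The work goes in short steps, Python scripts to look and compute and a shell command to move; the robot and the scene stay as the last step left them, time stands still between calls to the robot, and variables do not carry over. Pictures are saved under pics/ and viewed, at most 10 in all, crops included, and the job is handed in when it is done.

```bash
mkdir -p pics; cat > h.py <<'E'
import numpy as np, cv2
from scipy.spatial.transform import Rotation as Rn
def K(c):
    f=200/np.tan(np.radians(c["fovy"])/2); return f
def proj(c,X):
    p=np.asarray(c["R"])@np.asarray(X,float)+np.asarray(c["t"]); f=K(c); return np.array([c["cx"]+f*p[0]/p[2],c["cy"]+f*p[1]/p[2]])
def back(c,u,v,z=None,x=None,y=None):
    R=np.asarray(c["R"]);C=-R.T@np.asarray(c["t"]);f=K(c)
    d=R.T@np.array([(u-c["cx"])/f,(v-c["cy"])/f,1])
    k,val=[(i,q) for i,q in ((2,z),(0,x),(1,y)) if q is not None][0]
    return C+d*(val-C[k])/d[k]
E
python3 - <<'E'
from plant import bot,vision
import cv2,numpy as np,pickle
from h import *
for n in("side","top","wrist"):
    c=vision.read_camera(n);pickle.dump(c,open(n+"0.pkl","wb"));cv2.imwrite(f"pics/{n}0.png",c["img"][:,:,::-1])
    R=np.asarray(c["R"]);print(n,c["fovy"],c["cx"],c["cy"],-R.T@c["t"],R[2])
o=bot.get_obs();print(o["ee_pos"],o["ee_rot"],o["opening"],bot.finger_overhang,o["t"])
print([a for a in dir(bot) if a[0]!='_'],[a for a in dir(vision) if a[0]!='_'])
E
```

```text
side 54.074634076919665 318.6373315661078 206.72380547223224 [ 0.545185   -0.91711486  0.65769344] [-0.02611545  0.85774995 -0.51340336]
top 52.97870426332232 317.33153854433533 202.35906479407672 [ 0.44014341 -0.0111479   1.00827629] [ 0.09563095  0.03078535 -0.99494069]
wrist 59.85732928727316 323.7384768444165 201.52128283958416 [0.07623834 0.52349455 0.37332629] [ 0.27258406 -0.07970274 -0.95882501]
[0.14592655 0.50399239 0.21030775] [ 1.40455214e-01  9.90086849e-01 -5.96203519e-04 -9.46029031e-05] 0.08570953245466498 0.008 0.15
['MotionError', 'finger_overhang', 'get_obs', 'sign_off'] ['read_camera']
```

View pics/top0.png

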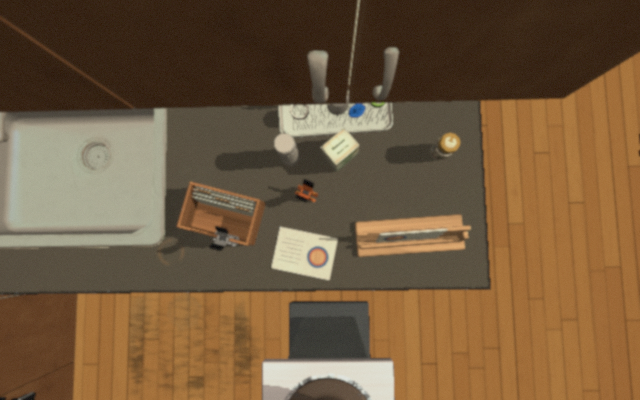

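View pics/side0.png

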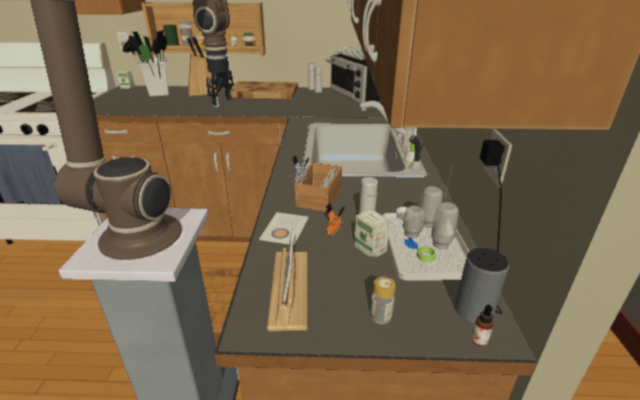

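Candidates for the clip are the grey one with black grips on the box's front wall at top (224,238) and side (300,163), and the orange look-alike at top (306,190) and side (334,222). I choose the first. For the card, the standing one in the stand is at top (412,236), and the flat one at (305,253) must stay where it is. Next is a close crop to check the choice.

```bash
python3 - <<'E'
import cv2,numpy as np
t=cv2.imread("pics/top0.png");s=cv2.imread("pics/side0.png")
r=lambda im,x,y,w,h,W,H:cv2.resize(im[y:y+h,x:x+w],(W,H),interpolation=cv2.INTER_CUBIC)
a=r(t,170,175,100,75,400,300);b=r(t,345,205,130,60,400,185);b=cv2.copyMakeBorder(b,0,115,0,0,0)
c=r(s,285,140,64,72,266,300);d=r(s,260,225,55,110,150,300);
m=np.vstack([np.hstack([a,b]),np.hstack([c,d,np.zeros((300,384,3),np.uint8)])]);cv2.imwrite("pics/m0.png",m)
E
```

```text
(no output)
```

View pics/m0.png

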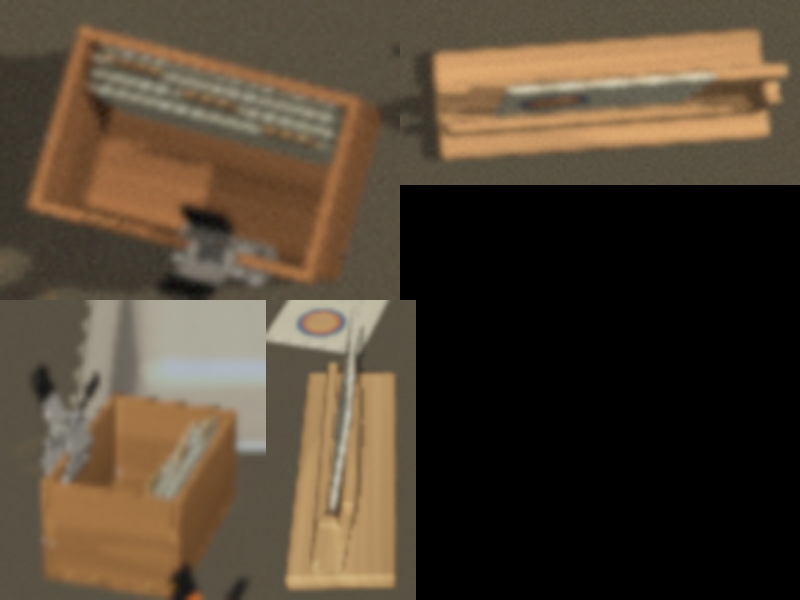

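The crop confirms it: the steel clip with black grips sits on the front wall (tips at top px (222,229) and (216,246)), and the white card stands in the groove. Now I'll work out poses.

```bash
cat > m1.py <<'E'
import pickle
from h import *
c=pickle.load(open("top0.pkl","rb"));s=pickle.load(open("side0.pkl","rb"))
B=lambda p,z:back(c,*p,z=z)
box=np.array([B(p,.085) for p in [(190.5,182.5),(178,226.75),(247.5,243.75),(259.5,200.5)]]);print("box BL FL FR BR\n",box.round(4))
d=box[3]-box[0]+box[2]-box[1];print("box yaw",np.degrees(np.arctan2(-d[0]*-1,-d[1])) ,"ctr",box.mean(0))
g=[B((221.75,228.75),.147),B((216,246),.147)];print("grips",np.round(g,4),"mid",np.mean(g,0))
f=np.array([B(p,.014) for p in [(355.7,221.9),(461.4,214.7),(464.6,248.8),(359,256.2)]]);print("stand BL BR FR FL\n",f.round(4),f.mean(0))
d=f[0]-f[1]+f[3]-f[2];print("stand yaw",np.degrees(np.arctan2(-d[0],d[1])),"len",np.linalg.norm(d)/2)
e=[B((380.7,234.8),.12),B((447.4,229.7),.12)];print("card top L,R",np.round(e,4),np.linalg.norm(e[0]-e[1]))
for n,u,v,z in[("side clip back",285+97/4.16,140+80/4.16,.147),("side clip front",285+40/4.16,140+75/4.16,.147),("stand near foot R",260+(393-266)*55/150,225+275*.367,.014),("stand near foot L",260+(287-266)*55/150,225+277*.367,.014),("stand far R",260+(394-266)*55/150,225+75*.367,.014)]: print(n,back(s,u,v,z=z).round(4))
o=Rn.from_quat([.140455,.990087,-.000596,-.000095]).as_matrix();print(o.round(3))
E
python3 m1.py
```

```text
box BL FL FR BR
 [[0.5809 0.3146 0.085 ]
 [0.4776 0.3423 0.085 ]
 [0.436  0.1796 0.085 ]
 [0.5356 0.1518 0.085 ]]
box yaw -14.957863705654864 ctr [0.50749734 0.24708829 0.085     ]
grips [[0.4693 0.2229 0.147 ]
 [0.4324 0.235  0.147 ]] mid [0.45082082 0.22894637 0.147     ]
stand BL BR FR FL
 [[ 0.4856 -0.0745  0.014 ]
 [ 0.4991 -0.3337  0.014 ]
 [ 0.4159 -0.3374  0.014 ]
 [ 0.4014 -0.0806  0.014 ]] [ 0.45050505 -0.20654624  0.014     ]
stand yaw 3.1150893212344823 len 0.2583174176456592
card top L,R [[ 0.4515 -0.1219  0.12  ]
 [ 0.4605 -0.2674  0.12  ]] 0.1458197222172642
side clip back [0.4771 0.2293 0.147 ]
side clip front [0.4328 0.2371 0.147 ]
stand near foot R [ 0.5023 -0.3347  0.014 ]
stand near foot L [ 0.4202 -0.3394  0.014 ]
stand far R [ 0.4886 -0.0814  0.014 ]
[[-0.961  0.278 -0.   ]
 [ 0.278  0.961 -0.001]
 [ 0.    -0.001 -1.   ]]
```

```bash
cat >> h.py <<'E'
from plant import bot,vision
def yawR(deg): return Rn.from_euler('z',deg,degrees=True).as_matrix()
def delta(p,R):
    o=bot.get_obs();R0=Rn.from_quat(o["ee_rot"]).as_matrix()
    print("t",round(o["t"],2),"ee",o["ee_pos"].round(4),"shift mm",(R0.T@(np.array(p)-o["ee_pos"])*1e3).round(1),"turn",Rn.from_matrix(R0.T@R).as_rotvec().round(3),"F",np.round(o["contact_force"],1),"op",round(o["opening"],4),"j",np.round(o["joint_pos"],2))
def pushR(a=.35,yaw=3.3):
    S=yawR(yaw);z=-np.sin(a)*S[:,1]-np.cos(a)*S[:,2];x=-S[:,0];return np.c_[x,np.cross(z,x),z]
E
python3 -c "
from h import *
delta([.437,-.08,.15],pushR())"
```

```text
t 0.15 ee [0.1459 0.504  0.2103] shift mm [-442.  -479.9   60.9] turn [ 0.345 -0.06  -0.336] F [-0.3 -0.3 -0.5] op 0.0857 j [ 1.29  0.13 -0.04  1.41  0.    1.57]
```

```bash
python3 -m crank '-442 -480 0 0.345 -0.06 -0.336 0;-442 -480 0 0.345 -0.06 -0.336 0;-442 -480 0 0.345 -0.06 -0.336 0;-442 -480 0 0.345 -0.06 -0.336 0;-442 -480 0 0.345 -0.06 -0.336 0'; python3 -c "
from h import *
delta([.437,-.08,.15],pushR())"
```

```text
t: 0.65
ee_pos: [0.258, 0.2796, 0.2095]
ee_rot: [-0.03, 0.984, -0.175, 0.005]
contact_force: [2.3, 0.2, 0.2]
opening: 0.0124
grip_force: 0.0
t 0.65 ee [0.258  0.2796 0.2095] shift mm [-157.1 -326.6  183.1] turn [-0.002 -0.     0.003] F [2.3 0.2 0.2] op 0.0124 j [ 1.    0.09 -0.14  1.63 -0.21  0.96]
```

```bash
python3 -m crank '-157 -327 183 0 0 0 0;-157 -327 183 0 0 0 0;-157 -327 183 0 0 0 0;-157 -327 183 0 0 0 0;-157 -327 183 0 0 0 0'; python3 -c "
from h import *
delta([.437,-.08,.15],pushR())"
```

```text
t: 1.15
ee_pos: [0.3675, 0.057, 0.1735]
ee_rot: [-0.029, 0.984, -0.173, 0.006]
contact_force: [0.5, 1.2, -0.2]
opening: 0.0002
grip_force: 0.0
t 1.15 ee [0.3675 0.057  0.1735] shift mm [ -61.4 -124.3   70.3] turn [0.001 0.001 0.   ] F [ 0.5  1.2 -0.2] op 0.0002 j [ 0.43 -0.07 -0.37  1.4  -0.32  0.39]
```

```bash
python3 -m crank '-61 -124 70 0 0 0 0;-61 -124 70 0 0 0 0;-61 -124 70 0 0 0 0;-61 -124 70 0 0 0 0;-61 -124 70 0 0 0 0'; python3 -c "
from h import *
delta([.437,-.08,.06],pushR())
im=[vision.read_camera(n) for n in('wrist','side','top')]
import pickle;pickle.dump(im,open('p1.pkl','wb'))
S=im[1]['img'][200:350,220:320];T=im[2]['img'][180:280,330:480];W=im[0]['img']
r=lambda a,w,h:cv2.resize(a,(w,h),interpolation=cv2.INTER_CUBIC)
cv2.imwrite('pics/p1.png',np.hstack([r(W,480,300),r(S,200,300)])[:,:,::-1])"
```

```text
t: 1.65
ee_pos: [0.4356, -0.0791, 0.1499]
ee_rot: [-0.027, 0.985, -0.173, 0.005]
contact_force: [-0.8, -0.0, 0.1]
opening: -0.0004
grip_force: 0.0
t 1.65 ee [ 0.4356 -0.0791  0.1499] shift mm [-1.3 29.8 84.9] turn [ 0.002 -0.001 -0.003] F [-0.8 -0.   0.1] op -0.0004 j [ 0.07 -0.04 -0.39  1.23 -0.35  0.01]
```

View pics/p1.png

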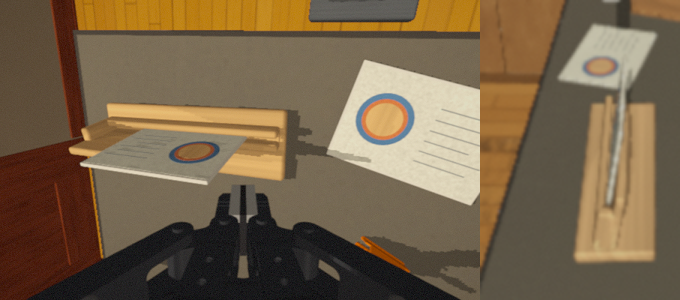

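The wrist view shows the leaning card with its left top corner at about (208,183) in the crop, its right top corner at (80,165) and the groove entry at (285,150). The stand in the side view is undisturbed. I'll check these numbers and go down.

```bash
python3 -c "
from h import *
import pickle
w=pickle.load(open('p1.pkl','rb'))[0]
for n,u,v,z in(('TL',277,244,.119),('TR',109,219,.119),('left edge foot',328,181,.029),('foot FL',381,147,.014),('foot BL',378,240,.014),('foot FR',145,139,.014)):print(n,back(w,u,v,z=z).round(4))
print(proj(w,[.4356,-.0818,.1424]))
"; python3 -m crank '-1 15 42 0 0 0 0;-1 29 85 0 0 0 0;-1 29 85 0 0 0 0;-1 29 85 0 0 0 0'
```

```text
TL [ 0.4553 -0.122   0.119 ]
TR [ 0.4638 -0.2686  0.119 ]
left edge foot [ 0.433  -0.1199  0.029 ]
foot FL [ 0.4017 -0.0801  0.014 ]
foot BL [ 0.4849 -0.0744  0.014 ]
foot FR [ 0.4186 -0.3349  0.014 ]
[324.92090021 240.7755993 ]
t: 2.2
ee_pos: [0.4369, -0.0784, 0.0612]
ee_rot: [-0.03, 0.984, -0.173, 0.005]
contact_force: [0.7, -0.7, -0.3]
opening: 0.0002
grip_force: 0.0
```

```bash
python3 -m crank '0 -9 10 0 0 0 0;0 -14 14 0 0 0 0;0 -19 15 0 0 0 0;0 -24 17 0 0 0 0;0 -29 19 0 0 0 0'; python3 -m crank '0 -7 3 0 0 0 0;0 -14 5 0 0 0 0;0 -21 8 0 0 0 0;0 -28 10 0 0 0 0;0 -28 10 0 0 0 0'; python3 -c "
from h import *
import pickle
w=vision.read_camera('wrist');t=vision.read_camera('top');pickle.dump((w,t),open('p2.pkl','wb'))
r=lambda a,w,h:cv2.resize(a,(w,h),interpolation=cv2.INTER_CUBIC)
cv2.imwrite('pics/p2.png',np.vstack([r(w['img'],560,350),r(t['img'][195:270,340:480],560,240)])[:,:,::-1]);delta([.4,-.1,.05],pushR())"
```

```text
t: 2.7
ee_pos: [0.4396, -0.1138, 0.0533]
ee_rot: [-0.028, 0.984, -0.173, 0.006]
contact_force: [0.7, -0.0, -0.6]
opening: 0.0003
grip_force: 0.0
t: 3.2
ee_pos: [0.441, -0.1438, 0.053]
ee_rot: [-0.028, 0.984, -0.173, 0.005]
contact_force: [-0.4, 0.6, -0.9]
opening: -0.0004
grip_force: 0.0
t 3.3 ee [ 0.4409 -0.1431  0.0529] shift mm [ 38.4  43.6 -12.8] turn [ 0.001  0.001 -0.001] F [-0.3  0.2 -0.2] op -0.0001 j [-0.08  0.01 -0.56  0.95 -0.34 -0.15]
```

View pics/p2.png

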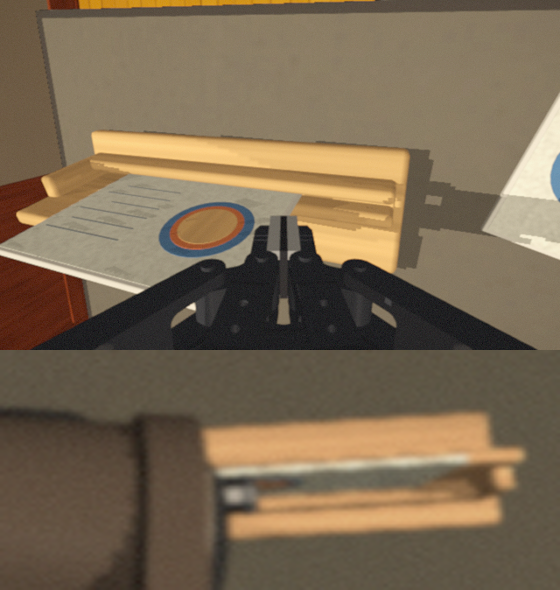

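The wrist view shows the fingertip on the card's left edge, and the top view puts the card's right end at (470,458), still a bit short of the stop at about (492,465). I'll creep on while watching the force.

```bash
python3 -m crank '0 -3 1 0 0 0 0;0 -6 2 0 0 0 0;0 -8 3 0 0 0 0;0 -8 3 0 0 0 0'; python3 -m crank '0 -2 0.7 0 0 0 0;0 -2 0.7 0 0 0 0'; python3 -m crank '0 -2 0.7 0 0 0 0;0 -2 0.7 0 0 0 0'
```

```text
t: 3.7
ee_pos: [0.4415, -0.1516, 0.0528]
ee_rot: [-0.028, 0.984, -0.173, 0.005]
contact_force: [0.6, 0.2, -0.2]
opening: -0.0003
grip_force: 0.1
t: 3.9
ee_pos: [0.4416, -0.1536, 0.0528]
ee_rot: [-0.028, 0.984, -0.173, 0.005]
contact_force: [0.5, -0.0, -0.2]
opening: 0.0
grip_force: 0.2
t: 4.1
ee_pos: [0.4417, -0.1558, 0.0528]
ee_rot: [-0.028, 0.984, -0.173, 0.005]
contact_force: [-0.4, 0.9, 0.1]
opening: 0.0001
grip_force: 0.2
```

```bash
for i in 1; do python3 -m crank '0 -2 0.7 0 0 0 0;0 -2 0.7 0 0 0 0' | sed -n '1,4p'; python3 -m crank '0 -1 0.4 0 0 0 0;0 -1 0.4 0 0 0 0'| sed -n '1,4p'; done; python3 -c "
from h import *
import pickle
w=vision.read_camera('wrist');t=vision.read_camera('top');pickle.dump((w,t),open('p3.pkl','wb'))
r=lambda a,w,h:cv2.resize(a,(w,h),interpolation=cv2.INTER_CUBIC)
cv2.imwrite('pics/p3.png',np.vstack([r(w['img'][100:360,0:416],560,350),r(t['img'][195:270,340:480],560,240)])[:,:,::-1])"
```

```text
t: 4.3
ee_pos: [0.4419, -0.1579, 0.0529]
ee_rot: [-0.028, 0.984, -0.173, 0.005]
contact_force: [-0.1, -0.3, -0.0]
t: 4.5
ee_pos: [0.4419, -0.1589, 0.0528]
ee_rot: [-0.028, 0.984, -0.173, 0.005]
contact_force: [-0.7, -0.2, -0.3]
```

View pics/p3.png

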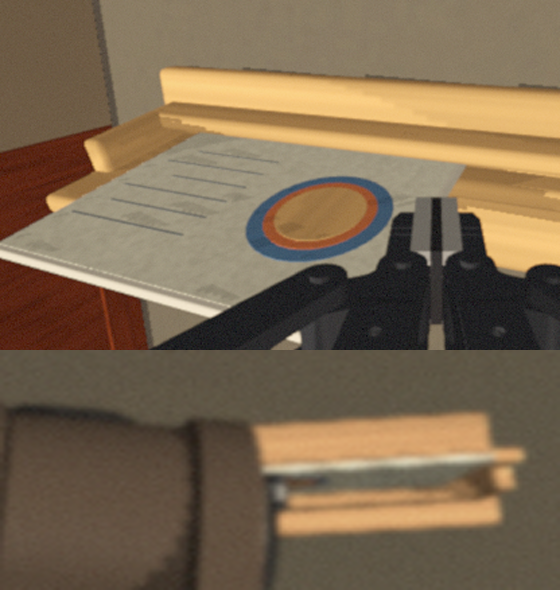

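The card's right end now sits at about (490,458) in the top view, right next to the stop face. I'll creep until the force shows contact.

```bash
for i in 1 2; do python3 -m crank '0 -1 0.4 0 0 0 0;0 -1 0.4 0 0 0 0' | sed -n '2,4p';done; python3 -m crank '0 -1 0.4 0 0 0 0;0 -1 0.4 0 0 0 0' | sed -n '2,4p'
```

```text
ee_pos: [0.442, -0.1599, 0.0528]
ee_rot: [-0.028, 0.984, -0.173, 0.005]
contact_force: [-0.3, 0.1, -0.2]
ee_pos: [0.4421, -0.161, 0.0528]
ee_rot: [-0.028, 0.984, -0.173, 0.005]
contact_force: [-0.9, 0.4, -0.2]
ee_pos: [0.4421, -0.1621, 0.0527]
ee_rot: [-0.028, 0.984, -0.173, 0.005]
contact_force: [-0.8, 0.5, 0.7]
```

```bash
python3 -m crank '0 -1 0.4 0 0 0 0;0 -1 0.4 0 0 0 0' | sed -n '2,4p'; python3 -m crank '0 -1 0.4 0 0 0 0;0 -1 0.4 0 0 0 0' | sed -n '2,4p'; python3 -c "
from h import *
f=[]
for i in range(1):
    w=vision.read_camera('wrist');f.append(bot.get_obs()['contact_force'])
print(np.round(f,2))
import pickle
old=pickle.load(open('p3.pkl','rb'))[0]
cv2.imwrite('pics/p4.png',np.hstack([cv2.resize(a[180:320,0:160],(400,350),interpolation=cv2.INTER_CUBIC) for a in(old['img'],w['img'])])[:,:,::-1])"
```

```text
ee_pos: [0.4422, -0.1632, 0.0527]
ee_rot: [-0.028, 0.984, -0.173, 0.005]
contact_force: [0.0, 0.3, 0.1]
ee_pos: [0.4423, -0.1643, 0.0527]
ee_rot: [-0.028, 0.984, -0.173, 0.005]
contact_force: [0.3, 0.8, 1.5]
[[-0.79  1.15  0.26]]
```

View pics/p4.png

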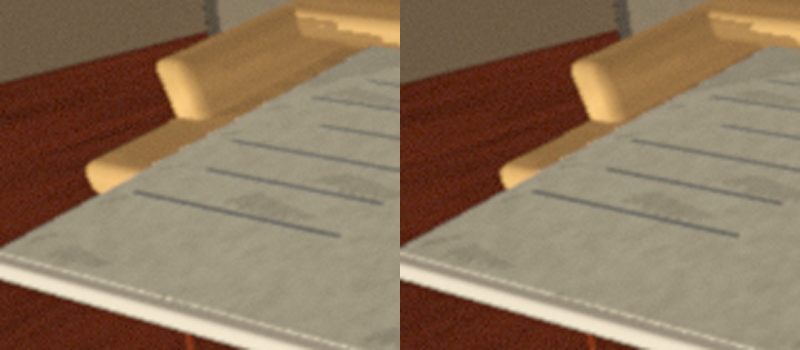

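The card is still moving with the fingertip towards the stop, and the visible stop face has narrowed between the left and right crops. I'll keep creeping.

```bash
for i in 1; do python3 -m crank '0 -1 0.4 0 0 0 0;0 -1 0.4 0 0 0 0' | sed -n '2,4p'; python3 -m crank '0 -1 0.4 0 0 0 0;0 -1 0.4 0 0 0 0' | sed -n '2,4p';done
```

```text
ee_pos: [0.4423, -0.1653, 0.0526]
ee_rot: [-0.028, 0.984, -0.173, 0.005]
contact_force: [-0.9, 0.7, -0.0]
ee_pos: [0.4424, -0.1664, 0.0526]
ee_rot: [-0.028, 0.984, -0.173, 0.005]
contact_force: [0.3, 0.2, 0.2]
```

```bash
python3 -m crank '0 -1 0.4 0 0 0 0;0 -1 0.4 0 0 0 0' | sed -n '2,4p'; python3 -m crank '0 -1 0.4 0 0 0 0;0 -1 0.4 0 0 0 0' | sed -n '2,4p'; python3 -c "
from h import *
import pickle
w=vision.read_camera('wrist');s=vision.read_camera('side');t=vision.read_camera('top');pickle.dump((w,s,t),open('p5.pkl','wb'));print(bot.get_obs()['contact_force'].round(2))
r=lambda a,w,h:cv2.resize(a,(w,h),interpolation=cv2.INTER_CUBIC)
cv2.imwrite('pics/p5.png',np.hstack([np.vstack([r(w['img'][100:360,0:416],560,350),r(t['img'][195:270,340:480],560,240)]),r(s['img'][225:340,260:315],230,590)])[:,:,::-1])"
```

```text
ee_pos: [0.4425, -0.1675, 0.0526]
ee_rot: [-0.028, 0.984, -0.173, 0.005]
contact_force: [0.1, 0.3, 1.3]
ee_pos: [0.4425, -0.1686, 0.0525]
ee_rot: [-0.028, 0.984, -0.173, 0.005]
contact_force: [-0.1, 1.9, 2.2]
[-0.01  0.52  0.42]
```

View pics/p5.png

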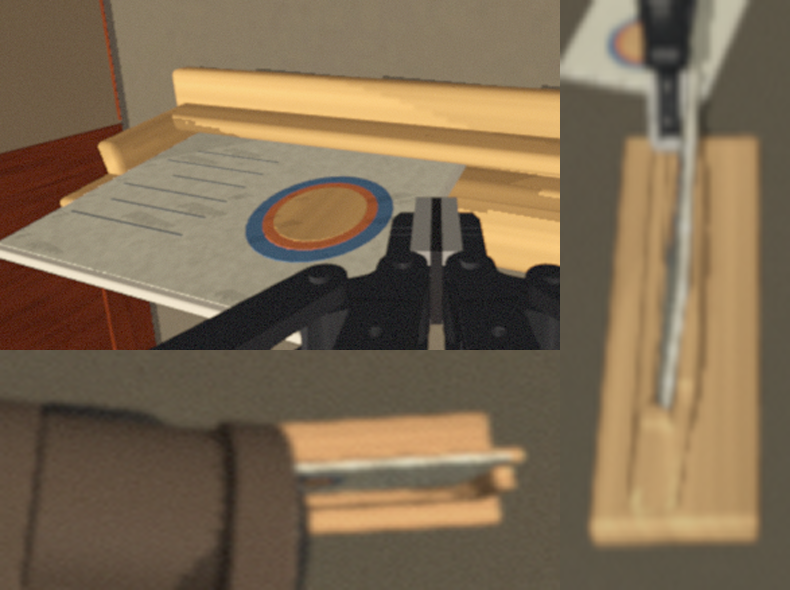

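The fingertip is on the card's left edge, and the card's right top corner is at about (520,455) in the top crop, i.e. pixel (470,228). I'll back-project it and keep feeling for the stop.

```bash
python3 -c "
from h import *
import pickle
w,s,t=pickle.load(open('p5.pkl','rb'))
S=yawR(3.3);o=np.array([.4515,-.2075,0])
f=lambda n,X:print(n,X.round(4),'stand',(S.T@(X-o)).round(4))
f('top TR',back(t,470,228,z=.1195))
f('top foot R back',back(t,340+490/4,195+(415-350)/3.2,z=.014))
f('top foot R front',back(t,340+500/4,195+(523-350)/3.2,z=.014))
f('wrist TR',back(w,0,281,z=.1195))
f('wrist card bottom right~',back(w,200/1.346,100+135/1.346,z=.03))
f('side card end z.047+',back(s,260+(663-560)*55/230,225+405*115/590,z=.06))
g=cv2.cvtColor(t['img'],cv2.COLOR_RGB2GRAY)
print(t['img'][222:238,455:475].mean(2).astype(int))
"; python3 -m crank '0 -1 0.4 0 0 0 0;0 -1 0.4 0 0 0 0;0 -1 0.4 0 0 0 0' | sed -n '2,4p'
```

```text
top TR [ 0.4635 -0.3166  0.1195] stand [ 0.0057 -0.1096  0.1195]
top foot R back [ 0.4976 -0.3363  0.014 ] stand [ 0.0386 -0.1312  0.014 ]
top foot R front [ 0.4153 -0.3383  0.014 ] stand [-0.0437 -0.1285  0.014 ]
wrist TR [ 0.4613 -0.3081  0.1195] stand [ 0.004  -0.101   0.1195]
wrist card bottom right~ [ 0.4456 -0.3066  0.03  ] stand [-0.0116 -0.0986  0.03  ]
side card end z.047+ [ 0.4559 -0.3183  0.06  ] stand [-0.002  -0.1109  0.06  ]
[[162 161 165 159 161 158 147 120  92  83  80  85  86  84  83  81  83  83
   81  83]
 [161 166 163 165 164 162 150 123  96  87  86  82  82  84  83  82  84  83
   82  80]
 [163 163 164 164 165 162 155 133 105  92  91  90  91  94  90  88  84  85
   83  84]
 [162 160 161 162 161 160 159 142 122 118 114 115 116 116 113 101  87  84
   86  81]
 [158 158 160 163 161 159 158 154 151 153 154 155 153 148 142 122  97  84
   84  84]
 [177 179 181 180 179 174 173 172 169 178 181 182 179 170 160 143 109  85
   84  82]
 [198 200 196 197 196 188 183 177 176 177 181 178 176 166 157 136 107  87
   83  84]
 [187 187 179 174 179 173 163 154 145 140 140 138 140 137 133 119  98  83
   84  85]
 [144 142 139 133 135 128 120 119 111 112 113 112 111 107 105  99  85  85
   82  84]
 [107 109 111 104 103  98  98 100 110 123 132 132 124 104  90  85  81  82
   87  82]
 [101 102 102 101  96  94  93 100 119 146 160 160 146 114  87  83  82  85
   84  83]
 [ 97  99  99  97  90  87  86  94 126 154 172 169 153 116  89  81  84  84
   83  83]
 [ 97  96  91  89  78  75  75  87 119 154 169 166 149 114  86  83  85  84
   80  84]
 [ 92  91  85  78  70  69  73  85 114 142 160 163 149 119  92  85  88  86
   81  82]
 [ 92  93  83  73  69  69  70  79 102 131 154 159 147 122  97  85  86  83
   83  81]
 [101 101  90  80  73  69  66  71  91 117 135 144 135 118  97  82  84  80
   82  82]]
ee_pos: [0.4426, -0.1696, 0.0525]
ee_rot: [-0.028, 0.984, -0.173, 0.005]
contact_force: [-0.7, 0.8, 0.9]
```

```bash
python3 -m crank '0 -1 0.4 0 0 0 0;0 -1 0.4 0 0 0 0' | sed -n '2,4p'; python3 -m crank '0 -1 0.4 0 0 0 0;0 -1 0.4 0 0 0 0' | sed -n '2,4p';python3 -m crank '0 0 0 0 0 0 0' | sed -n '2,4p'
```

```text
ee_pos: [0.4426, -0.1707, 0.0524]
ee_rot: [-0.028, 0.984, -0.173, 0.005]
contact_force: [-0.4, 0.8, 0.4]
ee_pos: [0.4427, -0.1718, 0.0524]
ee_rot: [-0.028, 0.984, -0.173, 0.005]
contact_force: [0.0, 0.8, 0.7]
ee_pos: [0.4427, -0.1718, 0.0524]
ee_rot: [-0.028, 0.984, -0.173, 0.005]
contact_force: [-0.6, 1.7, 1.1]
```

```bash
python3 -m crank '0 -1 0.4 0 0 0 0;0 -1 0.4 0 0 0 0;0 -1 0.4 0 0 0 0' | sed -n '2,4p'; python3 -m crank '0 0 0 0 0 0 0' | sed -n '2,4p';python3 -c "
from h import *
import pickle
p=pickle.load(open('p5.pkl','rb'))[0]['img'].astype(float);w=vision.read_camera('wrist');n=w['img'].astype(float);print(bot.get_obs()['contact_force'].round(2))
g=lambda a:np.float32(a.mean(2))
# card pattern motion vs stand motion between p5 and now (gripper frame)
for nm,(y0,y1,x0,x1) in dict(card=(230,300,60,170),stand=(140,185,150,300),stop=(195,240,60,120)).items():
    T=np.float32(g(p)[y0:y1,x0:x1]);r=cv2.matchTemplate(g(n)[y0-15:y1+15,x0-25:x1+25],T,cv2.TM_CCOEFF_NORMED);_,v,_,l=cv2.minMaxLoc(r);print(nm,v,l[0]-25,l[1]-15)
"
```

```text
ee_pos: [0.4428, -0.1728, 0.0524]
ee_rot: [-0.028, 0.984, -0.173, 0.005]
contact_force: [-0.4, 0.0, 1.7]
ee_pos: [0.4427, -0.1728, 0.0524]
ee_rot: [-0.028, 0.984, -0.173, 0.005]
contact_force: [-1.1, 0.4, 0.7]
[-1.18 -0.28  0.92]
card 0.9222107529640198 3 1
stand 0.9966121912002563 0 0
stop 0.974528968334198 4 1
```

```bash
python3 -c "
from h import *
import pickle
P=pickle.load(open('p3.pkl','rb'))[0]['img'];Q=pickle.load(open('p5.pkl','rb'))[0]['img'];N=vision.read_camera('wrist')['img']
pickle.dump(N,open('n6.pkl','wb'))
g=lambda a:cv2.GaussianBlur(cv2.cvtColor(a,cv2.COLOR_RGB2GRAY),(0,0),1)
def tr(A,B,reg):
    m=np.zeros(A.shape[:2],np.uint8)
    for y0,y1,x0,x1 in [reg]: m[y0:y1,x0:x1]=255
    p=cv2.goodFeaturesToTrack(g(A),12,.05,6,mask=m);q,s,e=cv2.calcOpticalFlowPyrLK(g(A),g(B),p,None,winSize=(15,15))
    for a,b,k in sorted(zip(p[:,0],q[:,0],s[:,0]),key=lambda z:z[0][0]): print(a.round().astype(int),(b-a).round(1),end=' ')
    print()
for nm,r in dict(card=(205,300,60,280),stop=(195,260,40,130),finger=(235,300,290,360),rightend=(150,240,330,400)).items():
    print(nm);tr(P,Q,r);tr(Q,N,r)
"
```

```text
card
[ 64 206] [10.2  1.6] [ 67 299] [-0.9  0.2] [ 69 227] [10.2  2. ] [ 77 225] [10.6  2.6] [ 83 247] [-0.4 -0.1] [125 219] [-0.9  1.2] [135 274] [-0.2  0.2] [151 260] [ 0.6 -0.1] [167 249] [0.8 0.1] [182 239] [ 0.1 -0.2] [247 293] [0.6 0.1] [253 298] [0.1 0. ] 
[ 68 299] [0.5 0.5] [ 73 208] [4.6 0.8] [ 79 229] [4.3 0.5] [ 83 247] [-0.8  0.2] [ 87 227] [4.2 0.4] [ 94 224] [ 3.9 -1.3] [134 274] [1.1 0.1] [151 260] [0.2 0.4] [167 249] [1.  0.1] [226 296] [-0.7  0.3] [247 293] [0.1 0. ] [253 298] [ 0. -0.] 
stop
[ 41 244] [10.2  2.8] [ 51 250] [-81.   10.3] [ 53 257] [-74.3  -9.3] [ 64 206] [10.2  1.6] [ 69 227] [10.2  2. ] [ 70 203] [10.3  1.5] [ 77 225] [10.6  2.6] [ 83 247] [-0.4 -0.1] [ 93 235] [17.6 -8.7] [125 219] [-0.9  1.2] [128 230] [-0.8 -0.1] 
[ 44 253] [ 4.5 -0.4] [ 51 250] [4.  1.3] [ 53 257] [ 4.2 -0.8] [ 73 208] [4.6 0.8] [ 79 229] [4.3 0.5] [ 80 204] [4.7 0.8] [ 83 247] [-0.8  0.2] [ 87 227] [4.2 0.4] [ 90 196] [3.9 0.5] [ 94 224] [ 3.9 -1.3] [128 230] [-0.7  0. ] 
finger
[292 259] [ 0.1 -0.1] [305 285] [0.  0.1] [306 259] [-0. -0.] [312 286] [-0.  0.] [319 296] [-0.2 -
[... 208 characters left out ...]
] [ 0.  -0.1] [311 286] [ 0. -0.] [317 287] [-0. -0.] [318 296] [-0. -0.] [321 248] [-0.  -0.1] [329 296] [-0. -0.] [334 287] [ 0. -0.] [340 256] [ 0. -0.] [350 258] [0.1 0. ] [355 263] [0.1 0.1] 
rightend
[331 161] [15.3  1.1] [331 191] [14.8  1.4] [342 232] [-0.4  0.5] [342 162] [15.1  1.1] [346 224] [-0.2 -0. ] [353 163] [15.8  1.2] [378 227] [2.  0.1] [385 164] [16.5  1.2] [385 228] [ 0.2 -0.2] [393 228] [-4.4 -0.8] [398 232] [-0.3 -0.1] 
[332 191] [6.  0.6] [334 161] [11.7  0.9] [342 232] [-0.3  0.2] [346 224] [-0.2  0. ] [346 162] [1.5 0.3] [346 192] [5.7 0.6] [357 163] [2.1 0.3] [369 164] [0.7 0.2] [373 225] [-0.1  0. ] [380 226] [-0.3 -0.1] [390 228] [-0.8 -0.2] [397 229] [-3.3 -0.5]
```

Flow tracking shows the card moving with the finger and the stop still approaching, so it isn't home yet. I'll continue.

```bash
python3 -m crank '0 -1 0.4 0 0 0 0;0 -2 0.7 0 0 0 0;0 -2 0.7 0 0 0 0' | sed -n '2,4p'; python3 -m crank '0 -1 0.4 0 0 0 0;0 -1 0.4 0 0 0 0' | sed -n '2,4p'; python3 -m crank '0 -1 0.4 0 0 0 0;0 -1 0.4 0 0 0 0' | sed -n '2,4p'
```

```text
ee_pos: [0.4428, -0.1749, 0.0524]
ee_rot: [-0.028, 0.984, -0.173, 0.005]
contact_force: [-0.5, 1.7, 0.9]
ee_pos: [0.4429, -0.1754, 0.0523]
ee_rot: [-0.029, 0.985, -0.173, 0.005]
contact_force: [-0.6, 4.5, 2.0]
ee_pos: [0.4429, -0.1757, 0.0522]
ee_rot: [-0.029, 0.985, -0.172, 0.006]
contact_force: [-1.2, 9.3, 4.1]
```

Force rose to 9 N, so the card is against the stop. I'll relax, retreat and lift, then check the card and find its middle.

```bash
python3 -m crank '0 1 -0.4 0 0 0 0;0 1 -0.4 0 0 0 0;0 6 -2 0 0 0 0;0 14 -5 0 0 0 0;0 23 -9 0 0 0 0'; python3 -m crank '0 -14 -38 0 0 0 0;0 -31 -85 0 0 0 0;0 -48 -132 0 0 0 0;0 -48 -132 0 0 0 0;0 -48 -132 0 0 0 0'|sed -n 1,3p
python3 -c "
from h import *
import pickle
im=[vision.read_camera(n) for n in('wrist','side','top')];pickle.dump(im,open('p7.pkl','wb'))
r=lambda a,w,h:cv2.resize(a,(w,h),interpolation=cv2.INTER_CUBIC)
w,s,t=[i['img'] for i in im]
cv2.imwrite('pics/p7.png',np.vstack([np.hstack([r(w,560,350),r(s[225:345,260:315],160,350)]),r(t[195:265,300:480],720,250)])[:,:,::-1])"
```

```text
t: 9.1
ee_pos: [0.4414, -0.1521, 0.0529]
ee_rot: [-0.028, 0.984, -0.174, 0.005]
contact_force: [0.5, -1.0, -0.2]
opening: 0.0002
grip_force: 0.0
t: 9.6
ee_pos: [0.4424, -0.152, 0.1948]
ee_rot: [-0.028, 0.984, -0.174, 0.007]
```

View pics/p7.png

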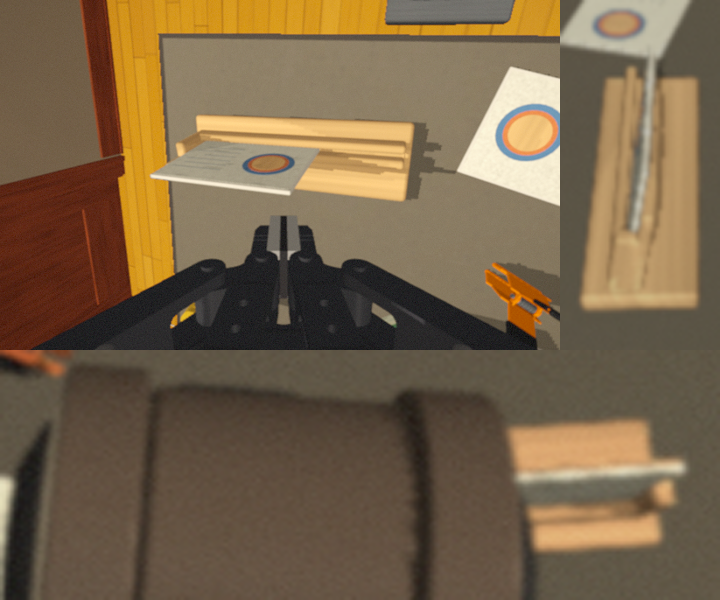

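The card stands upright in the groove with its right end at the stop. In the wrist crop its top corners are at (152,177) and (290,193), and in the top view its right corner is at pixel (471,228). Computing the card's mid-top and the way to the clip.

```bash
python3 -c "
from h import *
import pickle
w,s,t=pickle.load(open('p7.pkl','rb'))
# refine top TR via row profile
S=yawR(3.3)
f=lambda n,X:print(n,X.round(4))
a=back(w,331.4,220.6,z=.1195);b=back(w,173.7,202.3,z=.1195);f('wrist TL',a);f('wrist TR',b);f('mid',(a+b)/2);print(np.linalg.norm(a-b))
f('top TR',back(t,471.25,227.8,z=.1195))
f('side cardtop far/TL',back(s,260+(652-560)*55/160,225+52*120/350,z=.1195))
f('foot wrist FL',back(w,413/.875,123/.875,z=.014));f('foot wrist BL',back(w,408/.875,199/.875,z=.014));f('foot FR',back(w,197/.875,117/.875,z=.014))
yb=-15.;B=yawR(yb)
R=np.c_[np.cross(B[:,0],[0,0,-1]),B[:,0],[0,0,-1]]
R2=np.c_[-R[:,0],-R[:,1],R[:,2]]
for q in(R,R2): delta([.452,.23,.24],q)
"
```

```text
wrist TL [ 0.4576 -0.1732  0.1195]
wrist TR [ 0.4669 -0.3185  0.1195]
mid [ 0.4622 -0.2458  0.1195]
0.1455935930601542
top TR [ 0.4639 -0.3193  0.1195]
side cardtop far/TL [ 0.4604 -0.183   0.1195]
foot wrist FL [ 0.4018 -0.0819  0.014 ]
foot wrist BL [ 0.4824 -0.0731  0.014 ]
foot FR [ 0.4192 -0.3378  0.014 ]
t 9.75 ee [ 0.4407 -0.1521  0.1919] shift mm [ -33.4  341.5 -175.2] turn [-0.239  0.328  1.869] F [-0.4  0.8 -0.4] op -0.0002 j [-0.1  -0.05 -0.31  1.26 -0.34 -0.17]
t 9.75 ee [ 0.4407 -0.1521  0.1919] shift mm [ -33.4  341.5 -175.2] turn [-0.3   -0.219 -1.237] F [-0.4  0.8 -0.4] op -0.0002 j [-0.1  -0.05 -0.31  1.26 -0.34 -0.17]
```

```bash
for i in 1; do python3 -m crank '-33 342 -175 -0.3 -0.219 -1.237 85;-33 342 -175 -0.3 -0.219 -1.237 85;-33 342 -175 -0.3 -0.219 -1.237 85;-33 342 -175 -0.3 -0.219 -1.237 85;-33 342 -175 -0.3 -0.219 -1.237 85'; done; python3 -c "
from h import *
B=yawR(-15.);R=np.c_[-np.cross(B[:,0],[0,0,-1]),-B[:,0],[0,0,-1]]
delta([.452,.23,.24],R)"
```

```text
t: 10.25
ee_pos: [0.4474, 0.0973, 0.2232]
ee_rot: [-0.386, 0.919, -0.077, 0.002]
contact_force: [0.9, -0.9, 0.8]
opening: 0.0726
grip_force: 0.0
t 10.25 ee [0.4474 0.0973 0.2232] shift mm [-96.5  85.9 -34.9] turn [-0.125 -0.092 -0.513] F [ 0.9 -0.9  0.8] op 0.0726 j [ 0.32 -0.02 -0.17  1.4  -0.15 -0.48]
```

```bash
python3 -m crank '-96 86 -35 -0.125 -0.092 -0.513 85;-96 86 -35 -0.125 -0.092 -0.513 85;-96 86 -35 -0.125 -0.092 -0.513 85;-96 86 -35 -0.125 -0.092 -0.513 85;-96 86 -35 -0.125 -0.092 -0.513 85'|sed -n 1,3p; python3 -c "
from h import *
import pickle
im=[vision.read_camera(n) for n in('wrist','side')];pickle.dump(im,open('p8.pkl','wb'))
cv2.imwrite('pics/p8.png',np.hstack([im[0]['img'],cv2.resize(im[1]['img'][140:220,280:312],(160,400),interpolation=cv2.INTER_CUBIC)])[:,:,::-1])
B=yawR(-15.);R=np.c_[-np.cross(B[:,0],[0,0,-1]),-B[:,0],[0,0,-1]]
delta([.452,.23,.16],R);print(proj(im[0],[.452,.23,.147]))"
```

```text
t: 10.75
ee_pos: [0.4531, 0.2282, 0.2393]
ee_rot: [-0.607, 0.795, -0.001, -0.0]
t 10.85 ee [0.453  0.2274 0.2399] shift mm [-2.3  1.9 79.9] turn [-0.002 -0.002 -0.009] F [-0.4 -0.4 -0.2] op 0.085 j [ 0.47  0.09 -0.01  1.46 -0.   -0.83]
[325.70192943 200.11492238]
```

View pics/p8.png

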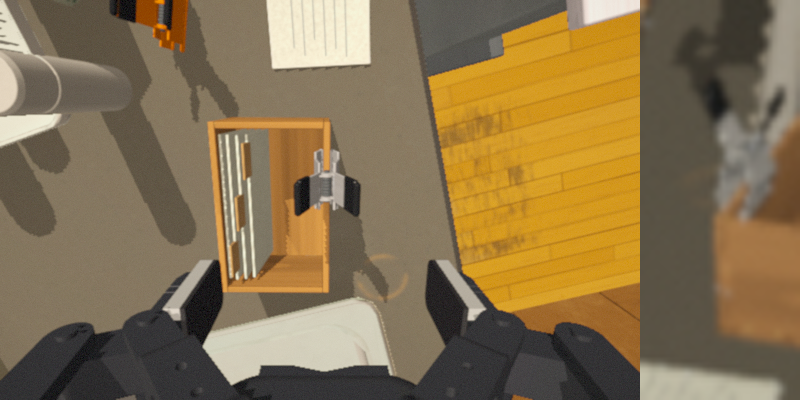

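The clip lies in the wrist view with its black grip tips at (303,196) and (352,196), 295 to 361 over all, level with the closing axis. The box and orange clip are clear of the fingers.

```bash
python3 -c "
from h import *
import pickle
w,s=pickle.load(open('p8.pkl','rb'))
for z in(.145,.15):
  a=back(w,297,196.5,z=z);b=back(w,359,196.5,z=z);print(a.round(4),b.round(4),((a+b)/2).round(4),np.linalg.norm(a-b),np.degrees(np.arctan2(*(a-b)[[1,0]])))
a=back(w,311,178,z=.147);b=back(w,311,215,z=.147);print('width',np.linalg.norm(a-b))
for v in(122,290):print('rim front outer',back(w,330,v,z=.085))
m=(back(w,297,196.5,z=.147)+back(w,359,196.5,z=.147))/2
B=yawR(-15.);R=np.c_[-np.cross(B[:,0],[0,0,-1]),-B[:,0],[0,0,-1]]
delta([m[0],m[1],.134],R)"
```

```text
[0.4727 0.222  0.145 ] [0.4267 0.2345 0.145 ] [0.4497 0.2282 0.145 ] 0.047711771908881435 -15.241840669286235
[0.4719 0.2207 0.15  ] [0.4268 0.233  0.15  ] [0.4494 0.2269 0.15  ] 0.04678570762282349 -15.241840669286224
width 0.029334304341165365
rim front outer [0.43377848 0.17831524 0.085     ]
rim front outer [0.47746205 0.34154353 0.085     ]
t 10.85 ee [0.453  0.2274 0.2399] shift mm [  0.5   3.7 105.9] turn [-0.002 -0.002 -0.009] F [-0.4 -0.4 -0.2] op 0.085 j [ 0.47  0.09 -0.01  1.46 -0.   -0.83]
```

```bash
python3 -m crank '0 4 40 0 0 -0.009 85;0 4 75 0 0 -0.009 85;0 4 106 0 0 -0.009 85;0 4 106 0 0 -0.009 85'; python3 -m crank '0 0 0 0 0 0 50;0 0 0 0 0 0 44;0 0 0 0 0 0 40;0 0 0 0 0 0 36;0 0 0 0 0 0 36'
```

```text
t: 11.25
ee_pos: [0.447, 0.2269, 0.1308]
ee_rot: [-0.609, 0.793, -0.001, -0.003]
contact_force: [-0.2, -1.0, 0.3]
opening: 0.085
grip_force: 0.0
t: 11.75
ee_pos: [0.4505, 0.2292, 0.136]
ee_rot: [-0.61, 0.793, -0.002, 0.002]
contact_force: [-0.1, -0.5, -0.3]
opening: 0.0355
grip_force: 0.0
```

```bash
cat >> h.py <<'E'
def asc(c,u0,u1,v0,v1,W):
    g=cv2.cvtColor(c["img"],cv2.COLOR_RGB2GRAY)[v0:v1,u0:u1];h=int(W*(v1-v0)/(u1-u0)*.5)
    g=cv2.resize(g,(W,h),interpolation=cv2.INTER_AREA);ch=" .:-=+*#%@"
    print("\n".join("".join(ch[min(9,int(x)*10//230)] for x in r) for r in g))
E
python3 -c "
from h import *
import pickle
im=[vision.read_camera(n) for n in('wrist','side')];pickle.dump(im,open('p9.pkl','wb'))
o=bot.get_obs();print(o['opening'],o['grip_force'],o['ee_pos'])
print(proj(im[0],[.4497,.228,.15]),proj(im[0],[.4497,.228,.108]),proj(im[1],[.4497,.228,.15]))
asc(im[0],230,420,120,330,110)
print();asc(im[1],280,325,135,195,90)
"
```

```text
0.0359341183722726 0.0 [0.45019007 0.22905901 0.13557609]
[324.04015113 257.43139467] [324.3782812 225.9378261] [299.65891515 158.40153432]
******************++++***++++++++**+++++++++++++++++++++++++++++++++++++++++++++++++++++++++++++++++++++++++++
************************+*+*+***+*****++***********++***++++++++++++++++++++++++++++++++++++++++++++++++++++++
****************************************************+***+=++++++++++++++++++++++++++++++++++++++++++++++++++++
###################################################**###*+=+++++++++++++++++++++++++++++++++++++++++++++++++++
################################################%##*#####+=+++++++++++++++++++++++++++++++++++++++++++++++++++
###################################################*#####+==++++++++++++++++++++++++++++++++++++++++++++++++++
++++++++++++++++++++++++++++++++++++++++++++++++++++#####+===+++++++++++++++++++++++++++++++++++++++++++++++++
+++++++++++****+++++++++++++++++++++++++++++++++++++#####+===+++++++++++++++++++++++++++++++++++++++++++++++++
++++++++++++**++++++++++++++++++++++++++++++++++++++#####+====++++++++++
[... 10460 characters left out ...]
-==++++++++++++++++++++++++++++++++++++++++++++++++++++++++++++
----------------------------==++++++++++++++++++++++++++++++++++++++++++++++++++++++++++++
----------------------------====++++++++++++++++++++++++++++++++++++++++++++++++++++++++++
----------------------------====++++++++++++++++++++++++++++++++++++++++++++++++++++++++++
------------------------------==++++++++++++++++++++++++++++++++++++++++++++++++++++++++++
------------------------------==++++++++++++++++++++++++++++++++++++++++++++++++++++++++++
------------------------------==++++++++++++++++++++++++++++++++++++++++++++++++++++++++++
------------------------------==++++++++++++++++++++++++++++++++++++++++++++++++++++++++++
```

The clip sits between the pads, and its jaws are already parting from the wall. I'll close further.

```bash
python3 -m crank '0 0 0 0 0 0 32;0 0 0 0 0 0 28;0 0 0 0 0 0 25;0 0 0 0 0 0 25;0 0 0 0 0 0 25'; python3 -c "
from h import *
import pickle
im=[vision.read_camera(n) for n in('wrist',)];pickle.dump(im,open('p10.pkl','wb'))
asc(im[0],280,370,170,280,90)
"
```

```text
t: 12.35
ee_pos: [0.45, 0.229, 0.1352]
ee_rot: [-0.61, 0.792, -0.001, 0.001]
contact_force: [0.6, 0.8, -0.4]
opening: 0.0254
grip_force: 0.0
+++++++++++++++++++++++++++++++**####**########*+=++*+========++++++++++++++++++++++++++++
+++++++++++++++++++++++++++++**#####%%#########*****#%#*=======+++++++++++++++++++++++++++
+++++++++++++++++++++++++***###**++*###########**#**#%%%##*+====++++++++++++++++++++++++++
++++++++++++++++++++++++*%%%#++===+*###########**#*######%%%#+==++++++++++++++++++++++++++
++++++++++++++++++++++++*%@%*+==+=+*###########**#**#####%@@%*===+++++++++++++++++++++++++
++++++++++++++++++++++++*%@%*+====+*###########**#**#####%@@%*===+++++++++++++++++++++++++
++++++++++++++++++++++++*%@%*+==+==+*##########**#**#####%@@%*====++++++++++++++++++++++++
++++++++++++++++++++++++*%@%*+=====+***########**#**#####%@@%*====++++++++++++++++++++++++
++++++++++++++++++++++++*#%#*+==++=+***########**#***#####%%#+=====+++++++++++++++++++++++
++++++++++++++++++++++++*#%%#*+===+*###########**#**########*=======++++++++++++++++++++++
++++++++++++++++++++++++**#%%#*+==+*###########**
[... 3345 characters left out ...]
##########*******++===================+*+-.......::::+#%%%%%%%%
%%%%%%#+-::....:=*###################********+=====================-:.......::::=*%%%%%%%%
%%%%%%*=:::....:=*###################********+======================-:.......:::-+#%%%%%%%
%%%%%#+-::... .:=*####################*******+========================-:.....::::=#%%%%%%%
%%%%%*=::......:=*######################*****+=========================-:.....:::-+#%%%%%%
%%%%#*-:::.....:=*######################*****+=========================-:....:::::=#%%%%%%
%%%%#+-::... ..:=*#####################%#***++=========================-:......:::-*#%%%%%
%%%#*-::.... ...=*#####################%##**++=========================-:......::::+#%%%%%
```

```bash
python3 -c "
from h import *
import pickle
w=pickle.load(open('p10.pkl','rb'))[0]
print('cam',-np.asarray(w['R']).T@w['t'],'tcp',bot.get_obs()['ee_pos'])
B=yawR(-15.)
m=np.array([.4497,.228,0])
for dz in(.108,.15):
  for dx in(-.025,-.0125,.0125,.025):
    print(dz,dx,[proj(w,m+B@[dx,dy,dz]).round(0) for dy in(-.0135,.0135)])
T=np.array([.45,.229,0])
for z in(.127,.131,.135): print('pad',z,[proj(w,T+B@[dx,dy,z]).round(0) for dx in(-.0125,.0125) for dy in(-.011,.011)])
c=w['img'];print([c[y,x].tolist() for y,x in((230,285),(240,360),(260,285),(300,285),(300,324),(260,324),(340,324))])
cv2.imwrite('pics/w10.png',c[:,:,::-1])
asc(w,200,450,100,400,100)
"
```

```text
cam [0.4304546  0.15868068 0.29828078] tcp [0.45001897 0.22894769 0.13519766]
0.108 -0.025 [array([367., 205.]), array([366., 248.])]
0.108 -0.0125 [array([346., 205.]), array([345., 248.])]
0.108 0.0125 [array([302., 205.]), array([303., 248.])]
0.108 0.025 [array([280., 205.]), array([282., 248.])]
0.15 -0.025 [array([378., 232.]), array([375., 285.])]
0.15 -0.0125 [array([351., 232.]), array([349., 285.])]
0.15 0.0125 [array([296., 232.]), array([297., 284.])]
0.15 0.025 [array([269., 232.]), array([271., 284.])]
pad 0.127 [array([347., 222.]), array([346., 260.]), array([300., 222.]), array([300., 260.])]
pad 0.131 [array([348., 225.]), array([347., 264.]), array([299., 225.]), array([300., 264.])]
pad 0.135 [array([348., 228.]), array([347., 267.]), array([299., 227.]), array([299., 267.])]
[[29, 33, 32], [34, 35, 37], [194, 188, 173], [56, 51, 55], [185, 126, 64], [175, 119, 51], [218, 155, 77]]
=+++++++++++++++++++++++++++++++++++++++++++++++++++++++++++++++++++++++++++++++++++++++++++++++++++
==++++++++++++++++++++++++++++++++++++++++++++++++++++++++++++++++++++++++++++++++++
[... 5174 characters left out ...]
::::::::::::::::::::::::::.::.::-===**##%%%%@@@%%##*++=-----:::::::::::::::::::::::::---------
:::::...::::::::::::--::::::::::......::::::::--===--::::::::::::::::::::::::::--::::::::::::::::---
.::....::::::::::::::-::::::::::.....::::::::::::::::::::::::::::::::::::::::::::::::::::::-::::::::
.....-++::::::::::::::::::::::::....:::::::::::::::::::::::::::::::::::::::::::::::::::::::-=-::::::
...=#%%+::::::::::::::::::::::::....::::::::::::::::::::::::::::::::::::::::::::::::::::::::-==-::::
:=%@@@%-:::::::::::::::::::::::.....::::::::::::::::::::::::::::::::::::::::::::::::::::::::-====--:
%@@@@#=::::::::::::::::.............::.:::::::::::::::::::::::::::::........::::::::::::::::::---===
```

The fingers closed to 25 mm without force and the grips haven't moved. The finger pixels sit about 25 px off, so the tips are above the grips. I'll open, go 25 mm lower and close again.

```bash
python3 -m crank '0 0 0 0 0 0 72;0 0 0 0 0 0 72;0 0 0 0 0 0 72;0 0 0 0 0 0 72'|tail -2; python3 -m crank '0 0 10 0 0 0 72;0 0 18 0 0 0 72;0 0 25 0 0 0 72;0 0 25 0 0 0 72'; python3 -m crank '0 0 0 0 0 0 60;0 0 0 0 0 0 50;0 0 0 0 0 0 42;0 0 0 0 0 0 38;0 0 0 0 0 0 38';python3 -c "
from h import *
import pickle
w=vision.read_camera('wrist');pickle.dump(w,open('p11.pkl','wb'))
asc(w,220,430,100,320,100)"
```

```text
opening: 0.0713
grip_force: 0.0
t: 13.2
ee_pos: [0.4492, 0.2285, 0.1086]
ee_rot: [-0.61, 0.792, -0.001, 0.0]
contact_force: [0.5, 0.0, 0.2]
opening: 0.072
grip_force: 0.0
t: 13.7
ee_pos: [0.4502, 0.229, 0.1104]
ee_rot: [-0.61, 0.792, -0.001, 0.001]
contact_force: [1.4, -0.0, -0.6]
opening: 0.0382
grip_force: 7.8
++++++++++++++++++++++++++++++++++++++++++++++++++++++++++++++++++++++++++++++++++++++++++++++++++++
++++++++++++++++++++++++++++++++++++++++++++++++++++++++++++++++++++++++++++++++++++++++++++++++++++
++++++++++++++++++++++++++++++++++++++++++++++++++++++++++++++++++++++++++++++++++++++++++++++++++++
++++++++++++++++++++++++++++++++++++++++++++++++++++++++++++++++++++++++++++++++++++++++++++++++++++
++++++++++++++++++++++++++++++++++++++++++++++++++++++++++++++++++++++++++++++++++++++++++++++++++++
+***++++**++++++++++**+**++++++*+*++++++++++++++++++++++++++++++++++++++++++++++++++++++++++++++++++
***********************************************+**+++++++++++++++++*++++++++++++++++++++++++++++++++
***********************************************+***+=++++++++++++++++++++++++++
[... 3765 characters left out ...]
:::::::::-=#%@#-:...........  .+#########***+=========-:....::::......:-*@@%+-:::::::::::-=+++
=::::::::::::::::-*##--.............+##########%#*+===========:...:::.......:-*@%=:::::::-::::::::-+
::::::---::::::::::::::...........:*###########***+============:..:::.......:----:::::::----:::::::-
:::::::::::::::::::..::..........:*###########****+=============-.::::......--::::::::::::::::::::::
:::::::::::::::::::..::..........-*###########****+=============-::::.......--::::::::::::::::::::::
:::::::::::::::::::..::...:*+-::=*############****+==============-:::::-:..:--::::::::::::::::::::::
::::::::::::::::::::.::...-***********************+=====================-..:--::::::::::::::::::::::
```

Contact now: grip force is 7.8 N and the jaws are parting from the wall. I'll squeeze on.

```bash
python3 -m crank '0 0 0 0 0 0 34;0 0 0 0 0 0 30;0 0 0 0 0 0 27;0 0 0 0 0 0 25;0 0 0 0 0 0 25';python3 -c "
from h import *
import pickle
w=vision.read_camera('wrist');pickle.dump(w,open('p12.pkl','wb'))
asc(w,250,400,140,300,100)"
```

```text
t: 14.25
ee_pos: [0.4501, 0.2289, 0.1102]
ee_rot: [-0.61, 0.792, -0.001, 0.001]
contact_force: [1.0, 0.2, -1.1]
opening: 0.0252
grip_force: 10.0
###################################%#%#######*######*===++++++++++++++++++++++++++++++++++++++++++++
############################################**######*===++++++++++++++++++++++++++++++++++++++++++++
***+++++++++++********************************######+====+++++++++++++++++++++++++++++++++++++++++++
+++++++++++++++++++++++++++++++++++++++++++++*######+====+++++++++++++++++++++++++++++++++++++++++++
+++++++++++++++++++++++++++++++++++++++++++++*######+=====++++++++++++++++++++++++++++++++++++++++++
+++++++++++++++++++++++++++++++++++++++++++++*######+======+++++++++++++++++++++++++++++++++++++++++
+++++++++++++++++++++++++++++++++++++++++++++*######+======+++++++++++++++++++++++++++++++++++++++++
+++++++++++++++++++++++++++++++++++++++++++++*######+=======++++++++++++++++++++++++++++++++++++++++
+++++++++++++++++++++++++++++++++++++++++++++*######+=======++++++++++++++++++++++++++++++++++++++++
+++++++++++++++++++++++++++++++++++++++++++++*
[... 3697 characters left out ...]
::::::=#%%%%%%%%*-:.......:.....:+#####***+++======+=:..:::::......::-*%%%%%%%%#=::::::::-++++
++-::::::::-*%%%%%%%%#=::.............-*#####*****+=======-...:::::......:::+#%%%%%%%%+-::::::::=+++
+=:::::::::-*#%%%%%%%#=::.........:...=*#####*****+=======-...:::::......:::=#%%%%%%%#*=:::::::::=++
-:::::::::::::-=*%@@@%=--.............+#######****+========:..:::::.......--=%@@@%*=--::::::::::::-=
:::::::::::::::::-+#@%=--............-*######%%#**+========-:.:::::.......--+%@@*-::::::::::::::::::
::---:::::::::::::-*%%+--............-*######%#**#*=========:.::::.......:--+%@%=::::::::---::::::::
::-----::::::::::::::::::............-#######%%#**+=========::::::.......:---==-:::::::::------:::::
```

Jaws gape symmetrically on both sides of the wall, with the grips held at 10 N. Lifting clear.

```bash
python3 -m crank '0 0 -8 0 0 0 25;0 0 -22 0 0 0 25;0 0 -45 0 0 0 25;0 0 -75 0 0 0 25;0 0 -105 0 0 0 25'; python3 -m crank '0 0 -5 0 0 0 25;0 0 -5 0 0 0 25';python3 -c "
from h import *
import pickle
im=[vision.read_camera(n) for n in('wrist','side','top')];pickle.dump(im,open('p13.pkl','wb'))
asc(im[0],250,400,90,300,100)
S=yawR(3.3);L=Rn.from_rotvec(S[:,1]*.17).as_matrix();X=L@S[:,0];Z=L[:,2];print(X,Z)
R=np.c_[-np.cross(X,-Z),-X,-Z];
delta(np.array([.462,-.246,.1195])+.075*Z,R)"
```

```text
t: 14.8
ee_pos: [0.4495, 0.2289, 0.2167]
ee_rot: [-0.61, 0.792, -0.001, 0.001]
contact_force: [0.3, 0.4, -0.6]
opening: 0.0252
grip_force: 9.9
t: 15.0
ee_pos: [0.4504, 0.2293, 0.2215]
ee_rot: [-0.61, 0.792, -0.002, 0.003]
contact_force: [0.5, 0.5, -0.5]
opening: 0.0249
grip_force: 9.9
++++++++++++++++++++++++++++++++++++++++++++++++++++++++++++++++++++++++++++++++++++++++++++++++++++
++++++++++++++++++++++++++++++++++++++++++++++++++++++++++++++++++++++++++++++++++++++++++++++++++++
++++++++++++++++++++++++++++++++++++++++++++++++++++++++++++++++++++++++++++++++++++++++++++++++++++
++++++++++++++++++++++++++++++++++++++++++++++++++++++++++++++++++++++++++++++++++++++++++++++++++++
++++++++++++++++++++++++++++++++++++++++++++++++++++++++++++++++++++++++++++++++++++++++++++++++++++
++++++++++++++++++++++++++++++++++++++++++++++++++++++++++++++++++++++++++++++++++++++++++++++++++++
++++++++++++++++++++++++++++++++++++++++++++++++++++++++++++++++++++++++++++++++++++++++++++++++++++
++++++++++++++++++++++++++++++++++++++++++++++++++++++++++++++++++++++++++++++++++++++++++++++++++++
++++++
[... 5791 characters left out ...]
*******###*=======-....:::........::=#%%%%%%##*-:::::::::-++
-:::::::::::::-=*#@@@#=-:.............=********###*=-===-=-:...::.........--=#@@@%*=-:::::::::::::--
::::::::::::::::::+#%#=-:. ..........:+********###*==-====--...::........:--=%@@*-::::::::::::::::::
::::::::::..::::::-*#*--:... ........:*######**###*===-====-:..:::.......:--+%@%=::::::::--:::::::::
::-----::::::::::::::::::.. .........-*#######*###*====-===-:.:::........:----=-::::::::::----::::::
[ 0.98395049  0.05673423 -0.16918235] [0.16890181 0.00973882 0.98558477]
t 15.15 ee [0.4492 0.2287 0.2189] shift mm [ 451.6 -146.    26.2] turn [-0.171  0.026 -0.316] F [-0.3 -0.1 -1. ] op 0.0254 j [ 0.47  0.09 -0.07  1.42 -0.   -0.84]
```

```bash
python3 -c "
from h import *
import pickle
w,s,t=pickle.load(open('p13.pkl','rb'))
B=yawR(-15.);T=np.array([.4497,.229,.2205])
for dz in(-.012,-.006,0,.006):
  P=T+[0,0,dz]
  q=lambda x,y,z:proj(w,P+B@[x,y,z]).round(0).astype(int).tolist()
  print('pin-TCP',dz,'jawtip back -y',q(.0135,-.027,-.037),'+y',q(.0135,.027,-.037),'front -y',q(-.0135,-.027,-.037),'pin -y end',q(0,-.027,0),'grip back -y',q(.0115,-.0135,.043),'+y',q(.0115,.0135,.043))
  print('   side cam: pin',proj(s,P).round(1),'tips',proj(s,P+B@[.0135,-.027,-.037]).round(1),proj(s,P+B@[-.0135,-.027,-.037]).round(1),'grips',proj(s,P+[0,0,.043]).round(1))
u,v=proj(s,T).astype(int);print(u,v)
asc(s,u-25,u+25,v-40,v+35,80)
"
```

```text
pin-TCP -0.012 jawtip back -y [303, 174] +y [304, 253] front -y [347, 174] pin -y end [325, 189] grip back -y [297, 246] +y [298, 303]
   side cam: pin [299.2 140.9] tips [300.8 155.8] [292.5 154.8] grips [298.9 127.6]
pin-TCP -0.006 jawtip back -y [303, 176] +y [304, 257] front -y [347, 176] pin -y end [325, 192] grip back -y [295, 253] +y [297, 311]
   side cam: pin [299.2 139.1] tips [300.7 154. ] [292.5 153. ] grips [298.9 125.7]
pin-TCP 0 jawtip back -y [302, 178] +y [303, 261] front -y [348, 179] pin -y end [325, 195] grip back -y [294, 259] +y [295, 320]
   side cam: pin [299.2 137.2] tips [300.7 152.2] [292.4 151.2] grips [298.8 123.8]
pin-TCP 0.006 jawtip back -y [301, 181] +y [303, 266] front -y [348, 181] pin -y end [325, 199] grip back -y [292, 267] +y [294, 330]
   side cam: pin [299.1 135.4] tips [300.7 150.3] [292.4 149.3] grips [298.8 121.8]
299 137
++++++==----------::....::.....................::....::::::::-------------------
=====--::::-------::...............................::......::-------------------
-----:::.:::------:::::............................::......:
[... 3937 characters left out ...]
-------::::::::::--=+**********++========+++***#####
--:---------------------------------::::::::-===***********++======+++++********
--------------------------------------:::::--+++***********++=+++++++++++++++++*
:---------------------------------------:::--=++*********+++==++++++++++++++++++
-----------------------------------------::::-=+*******+++====++++++++++++++++++
------------------------------------------:::-++******++===-==++++++++++++++++++
----------------------------------------:--===+******++===---=++++++++++++++++++
----------------------------------------:--++++****+++==-----=++++++++++++++++++
-------------------------------------::::-=+++++++++===------==+++++++++++++++++
```

The clip is held rigidly, with jaw tips at side px (293,153) and (303,154), so the pin is about 4 mm below the TCP. I'll carry it smoothly over to the stand.

```bash
python3 -m crank '14 -4 1 -0.005 0.001 -0.009 25;41 -13 2 -0.015 0.002 -0.028 25;77 -25 4 -0.029 0.004 -0.054 25;113 -36 6 -0.043 0.007 -0.079 25;149 -48 9 -0.056 0.009 -0.104 25'; python3 -c "
from h import *
S=yawR(3.3);L=Rn.from_rotvec(S[:,1]*.17).as_matrix();X=L@S[:,0];Z=L[:,2]
R=np.c_[-np.cross(X,-Z),-X,-Z];
delta(np.array([.462,-.246,.1195])+.075*Z,R)"
```

```text
t: 15.65
ee_pos: [0.4571, 0.0713, 0.21]
ee_rot: [-0.651, 0.759, 0.019, -0.02]
contact_force: [1.6, 0.6, -0.1]
opening: 0.0255
grip_force: 9.9
t 15.65 ee [0.4571 0.0713 0.21  ] shift mm [310.1 -66.5  15. ] turn [-0.114  0.017 -0.21 ] F [ 1.6  0.6 -0.1] op 0.0255 j [ 0.15  0.06 -0.12  1.45  0.01 -1.27]
```

```bash
python3 -m crank '36 -8 2 -0.013 0.002 -0.024 25;72 -15 3 -0.026 0.004 -0.049 25;108 -23 5 -0.04 0.006 -0.073 25;144 -31 7 -0.053 0.008 -0.098 25;180 -39 9 -0.066 0.01 -0.122 25'|tail -2; python3 -c "
from h import *
S=yawR(3.3);L=Rn.from_rotvec(S[:,1]*.17).as_matrix();X=L@S[:,0];Z=L[:,2]
R=np.c_[-np.cross(X,-Z),-X,-Z];
delta(np.array([.462,-.246,.1195])+.075*Z,R)"
```

```text
opening: 0.025
grip_force: 9.9
t 16.15 ee [ 0.4674 -0.1126  0.2   ] shift mm [132.3 -12.2   5.8] turn [-0.048  0.008 -0.089] F [ 0.2 -0.2 -0.6] op 0.025 j [-0.22  0.15 -0.05  1.5  -0.03 -1.76]
```

```bash
python3 -m crank '34 -3 1 -0.012 0.002 -0.022 25;68 -6 3 -0.024 0.004 -0.045 25;100 -9 4 -0.036 0.006 -0.067 25;122 -11 5 -0.044 0.007 -0.082 25;132 -12 6 -0.048 0.008 -0.089 25'|tail -2; python3 -m crank '0 0 0 0 0 0 25;0 0 0 0 0 0 25'|tail -2; python3 -c "
from h import *
import pickle
S=yawR(3.3);L=Rn.from_rotvec(S[:,1]*.17).as_matrix();X=L@S[:,0];Z=L[:,2]
R=np.c_[-np.cross(X,-Z),-X,-Z];C=np.array([.462,-.246,.1195]);Y=S[:,1]
delta(C+.075*Z-.0015*X,R)
w,s,t=im=[vision.read_camera(n) for n in('wrist','side','top')];pickle.dump(im,open('p14.pkl','wb'))
T=bot.get_obs()['ee_pos']
for n,c in(('side',s),('wrist',w),('top',t)):
  print(n,'cardtop',proj(c,C).round(1),'R',proj(c,C-.074*Y).round(1),'L',proj(c,C+.074*Y).round(1),'tips front/back -y',proj(c,T-.041*Z-.012*X-.027*Y).round(1),proj(c,T-.041*Z+.012*X-.027*Y).round(1),'+y',proj(c,T-.041*Z-.012*X+.027*Y).round(1))
asc(s,265,325,190,310,100)
"
```

```text
opening: 0.0251
grip_force: 9.9
opening: 0.0251
grip_force: 9.9
t 16.85 ee [ 0.4749 -0.2427  0.1942] shift mm [2.6 1.7 0.8] turn [-0.002  0.    -0.001] F [-0.2  0.9 -0.5] op 0.0251 j [-0.43  0.27  0.09  1.54 -0.08 -2.05]
side cardtop [289.8 260. ] R [288.4 283.1] L [290.9 240.1] tips front/back -y [286.1 253.3] [297.5 254.6] +y [287.2 238.1]
wrist cardtop [323.7 200.9] R [323.6  92.7] L [323.7 292.2] tips front/back -y [342.9 178.9] [302.8 178.9] +y [341.6 261. ]
top cardtop [437.4 229.2] R [471.4 226.7] L [403.6 231.6] tips front/back -y [454.  230.4] [452.2 219.3] +y [428.1 232.3]
--:-----------:::::::::....:::-----------::..::::::::::::::::::::::::::::::::::::::::::-------------
---------------::::::::::..:::----------:::..::::::::::::::::::::::::::::::...:::::::------------:::
---------------:::::::::::::::::--------::..::::::::::--::::::::::::::..:::::::::::------------::...
:----------------::::::::::.::::-------:::.:::::::::-====--------:::::::::::::::::-----------::.....
-----------------::::::::::...::::----::...::::::::-==+==-----------::::::::::::::----------:::.....
-----
[... 8889 characters left out ...]
-=++***####*****+****++==+*####***###**+++**********************==----------------------------
-------=++**#####*****+****+++=+*##*****###**++***********************==----------------------------
-------=++**#####***+++*********************+++***********************===---------------------------
------==+***#####***+++*******####*********++++***********************===---------------------------
------==+***####****+++**##########********+++************************===---------------------------
-----==++***###*****+++**###############****+*************************===---------------------------
-----==+****###*****+++**###############******************************==----------------------------
```

At hover the jaws straddle the card's line: front jaw at side px (285,248), back jaw at (300,250), card edge between them at (291,248). Going down along the card's plane.

```bash
python3 -m crank '2.6 0.7 8 0 0 0 25;2.6 0.7 18 0 0 0 25;2.6 0.7 28 0 0 0 25;2.6 0.7 36 0 0 0 25;2.6 0.7 36 0 0 0 25'; python3 -m crank '0 0 7 0 0 0 25;0 0 14 0 0 0 25;0 0 18 0 0 0 25;0 0 18 0 0 0 25'; python3 -c "
from h import *
import pickle
S=yawR(3.3);L=Rn.from_rotvec(S[:,1]*.17).as_matrix();X=L@S[:,0];Z=L[:,2]
R=np.c_[-np.cross(X,-Z),-X,-Z];C=np.array([.462,-.246,.1195]);Y=S[:,1]
delta(C+.022*Z-.0005*X,R)
w,s,t=im=[vision.read_camera(n) for n in('wrist','side','top')];pickle.dump(im,open('p15.pkl','wb'))
T=C+.022*Z
for n,c in(('side',s),('wrist',w)):
  print(n,'cardtop',proj(c,C).round(1),'R',proj(c,C-.074*Y).round(1),'L',proj(c,C+.074*Y).round(1),'tips front/back -y',proj(c,T-.041*Z-.012*X-.027*Y).round(1),proj(c,T-.041*Z+.012*X-.027*Y).round(1))
asc(s,265,315,215,300,100)
print();asc(w,270,380,60,230,100)
"
```

```text
t: 17.5
ee_pos: [0.4676, -0.2461, 0.1577]
ee_rot: [0.724, -0.684, -0.058, 0.061]
contact_force: [-0.1, 0.3, -0.9]
opening: 0.0251
grip_force: 9.9
t: 17.9
ee_pos: [0.4652, -0.2466, 0.1409]
ee_rot: [0.724, -0.684, -0.058, 0.061]
contact_force: [-0.4, -0.2, -0.3]
opening: 0.025
grip_force: 9.9
t 17.9 ee [ 0.4652 -0.2466  0.1409] shift mm [-0.7 -0.  -0.3] turn [-0.001  0.    -0.001] F [-0.4 -0.2 -0.3] op 0.025 j [-0.44  0.27 -0.03  1.42 -0.08 -2.06]
side cardtop [289.8 260. ] R [288.4 283.1] L [290.9 240.1] tips front/back -y [282.5 274.2] [293.7 275.4]
wrist cardtop [322.2 233.3] R [321.9  97.7] L [322.4 342.9] tips front/back -y [342.3 179.5] [302.3 179.5]
----------::::::::::::....--**##%%##%%##**--::::::::::::::::::::::::::::::::::::::::::::::..::::::::
------------::::::::::....::++######%%##++--::::::::::::::::::::::::::::::::::::::::::::::::::::::::
------------::::::::::....::--**##%%%%##==::..::::::::----------------::::::::::::::::::::::::::::::
------------::::::::::::....::++######**--::::::::::--++++++++++++======----::::::::::::::::::::::::
----------------::::::::::..::--+
[... 15225 characters left out ...]
%%@@@@@%%%%%%@@%%##****#*****#%%%##****++++++*###%%%%%#************%%%%%#*++++++++++++++++++++
%%%%%%%%@@@@@%%%%%%@@%###*****#****#%%%#####*+++++=+###**%%%#************#%%%%#*++++++++++++++++++++
%%%%%%%%@@@@@%%%%%%@@%%##****#******#%%#######*****#######%%#************#%%%##*++++++++++++++++++++
%%%%%%%%@@@@@%%%%%%%%%###***********###*#%%%%%%%%%%%%%%%#####************#%%%##*++++++++++++++++++++
%%%%%%%%%@@@@%%%%%%%%%###**********###**#%%%%@@@@%%%%%%%#**###***********#%%%##*++++++++++++++++++++
%%%%%%%%@@@@@%%%%%%%%%###**********##*+*%%%%%%%%%%%%#****++*###**********#%%%##*++++++++++++++++++++
%%%%%%%%%@@@@%%%%%%%%%##**********###+++*++=++++++++===*#+++*##**********#%%%##*++++++++++++++++++++
```

The wrist view shows the card's top edge (bright strip, u 319–327) midway between the jaws (u 294–302 and 340–349). I'll check the depth by differencing the side picture against the one before the clip came.

```bash
python3 -c "
from h import *
import pickle
a=pickle.load(open('p7.pkl','rb'))[1];im=pickle.load(open('p15.pkl','rb'));b=im[1]
d=np.abs(cv2.GaussianBlur(a['img'],(0,0),.7).astype(int)-cv2.GaussianBlur(b['img'],(0,0),.7)).max(2)
for v in range(236,292): print(v,''.join('#' if x>45 else '+' if x>22 else '.' for x in d[v,270:312]))
S=yawR(3.3);L=Rn.from_rotvec(S[:,1]*.17).as_matrix();X=L@S[:,0];Z=L[:,2];C=np.array([.462,-.246,.1195]);Y=S[:,1]
for dep in(.008,.014,.019,.025,.03): print(dep,'front',proj(b,C-dep*Z-.012*X-.027*Y).round(1),'back',proj(b,C-dep*Z+.012*X-.027*Y).round(1))
"
```

```text
236 ...........+###..+############++##+.++++..
237 ...........+###..#############.+##+.++++++
238 ...........####++########++###.###.+++++++
239 ...........#####+#######++++#+.###.+++++++
240 ...........#############++.+++.###.+++++++
241 ...........+###########+++.++++##+.+++++++
242 ...........+###+########+++++.+##+.++++...
243 ............++..+#######+++++.+##+.++++...
244 ..............++.####++++++#+.###.++++....
245 ..............++.+##+++++++#+.##+.+++.....
246 .................++++.....+#+.##+.+++.....
247 .................+++......+#+.++..+++.....
248 ..................++......+++....+++......
249 ..........................++...++++.......
250 .................++....+++....++..........
251 .................+#+...+#+...++...........
252 ................++#.+#.+++.++++...........
253 ...............+++++##+.+++++++...........
254 ..............++#+++###+++###+............
255 .............++##+++###+++###+............
256 .............+###++.++++++###+............
257 .............+###+#+..++++###+............
258 .............+###+#+..++++###+............
259 .............+#
[... 1055 characters left out ...]
......
282 ..........................................
283 ..........................................
284 ..........................................
285 ..........................................
286 ..........................................
287 ..........................................
288 ..........................................
289 ..........................................
290 ..........................................
291 ..........................................
0.008 front [283.2 270.2] back [294.4 271.5]
0.014 front [282.8 272.4] back [294.  273.7]
0.019 front [282.5 274.2] back [293.7 275.4]
0.025 front [282.2 276.3] back [293.3 277.6]
0.03 front [281.9 278. ] back [293.  279.3]
```

The jaw tips end at side px (281,274) and (295,276), which puts them about 19–20 mm below the top edge and well spread. There is no change along the card and no contact force. Handing in.

```bash
python3 -c "
from plant import bot
print(bot.sign_off())"
```

```text
the job is handed in; nothing more can be done
None
```

I handed the job in; no verdict came back. The card is against the end stop, and the gripper is holding the clip squeezed open astride the middle of its top edge, jaw tips about 19 mm down and no contact force seen.

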